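Put the push-fit lid from the mug tree on the storage canister and click it home

ROBOT

A 6-joint arm with a two-finger parallel gripper is mounted at the origin on a cart in front of the work surface, level with it; the furniture and walls round the work are solid. World frame = base frame: x ahead of the robot, y to its left, z up, the work surface at z = 0. Lengths are in m, angles in rad, forces in N, time in s.
With the tool pointing down it reaches from about 0.275 to 0.85 m from the base axis. Payload 19 kg.
Tool frame: the origin (TCP) lies midway between the tips of the shut fingers; the grasp point (between the pads) lies 19 mm behind it; z points along the fingers, y is the line along which they close (so a half turn about z gives the same grasp; the last joint's range is limited). The gripper opens to 85 mm and grips with 20 to 120 N. Pads are 22 mm wide; open, the fingers measure 114 mm over their backs; the gripper's body (76 mm by 85 mm) begins 54 mm behind the grasp point. The pads swing forward as they close: fully open they stand 13 mm farther back than shut.
Start: joints at [-0.134, 0.15, 1.437, -0, 1.554, -0.134], TCP at [0.575, -0, 0.231] pointing down, gripper open.
Joint ranges: [-2.8, 2.8], [-0.68, 2.1], [0.12, 2.68], [-1.39, 4.53], [0.16, 2.79], [-2.81, 2.81]. Speed limits (rad/s): [1.89, 1.89, 2.22, 3.01, 3.01, 3.01].

INTERFACE

Orientations are given as a unit quaternion [w, x, y, z].
In Python, from rig import r gives the robot as it stands.
- The arm moves only by the shell command python3 -m creep 'ROWS' [OPENING]. ROWS is JSON, a list of rows, each a list of 2 entries, a list of its own where there are three numbers: the shift along the world's x, y, z in mm, then the turn about the world's z in rad. A call has 1 to 5 rows; each row is the pose to reach, as a shift and turn from the pose commanded when the call began; what a row does not reach only later rows make up. A row lasts 1/8 s, in which the tool goes at most 62.5 mm and 10.7 degrees, less where a joint would pass 70% of its speed; a pose out of reach is approached as far as the arm can. A call with a gripper value outside its range is refused whole. OPENING is the finger opening in mm, from 0 to 85.4, set as the call begins (- or left out, the last holds). The fingers move at their own pace and stop on an object; the grip force is fixed at half the most. Time passes only in rows, so rows that repeat a pose let the fingers close. It gives the time, the measured TCP pose, the force, the opening and the grip force at its end, in the units of the state.
- r.state(): the state, without advancing time (a new reading comes with each control period).
- r.snapshot(name): name is "scene" or "side" or "wrist"; returns the picture (420x560x3 uint8, red, green, blue); there is no depth.
- r.camera_model(name): a dict with "K" (3x3 intrinsics, pixels), "rvec" (rotation vector, rad) and "tvec" (3), from world to camera coordinates, as OpenCV has them. Camera axes: x right, y down, z forward; pixel columns grow to the right and rows downward; lengths in m; the calibration is good to about 2 mm. A picture is of the moment at which its call begins: read the wrist's pose just before it. camera_model takes no time and is no camera call; for the wrist camera it gives the pose at the moment of the call.
- r.sign_off(): hands the job in; it is judged then, once.
The state is a dict: "time_s": time; "q": joint angles; "dq": joint speeds; "tau": joint torques, N m; "tcp_pos": TCP position; "eef_rot": TCP orientation; "ft_force": force on the tool from outside, world axes, zero at the start; "wrist_torque": the same for the moment, N m; "finger_gap": opening from 0.0 (shut) to 1.0 (fully open); "gripper_force": force on a finger pad.
Only numpy, scipy, OpenCV 4.12 (cv2) and the standard library are available. Lean on these libraries where they do the work, as an engineer would, in place of code of your own. Each camera call takes 0.05 s, during which the arm holds its last target. There are 200 camera calls.

TASK

The storage canister stands open while its lid hangs by the ear from an arm of the mug tree. Lift the lid off the arm, lay it flat on the worktop with its knob up and let go of it, so that you can take it again by the knob; then set it (do not drop it) on the canister and press it down firmly until it has clicked fully home, flush with the collar all the way round, and let go. Leave the coffee jar and the small tin standing where they are.

Things in the scene. Friction and masses are not known exactly. Their poses are not given: they have to be found in the camera images.
- lid: white round push-fit lid with pale wooden knob, 0.12 kg, loose. Starts hanging on edge from the mug tree's front arm, knob towards the pole. Origin: centre of the flange's underside; z: out of the knob (up when it lies or sits right way up); the hanging ear is at -x. Flange: disc of 140 mm diameter from z = 0 to 8 mm. Lying flat on its plug, the origin is 26 mm above the worktop.
- lid_foot (a point): centre of the foot of the lid's grey plug, lid z = -26 mm. The plug goes into the canister: 94 mm diameter at its foot, widening to a ridge of 112 mm diameter 15 mm below the flange, 104 mm between ridge and flange.
- knob (a point): middle of the lid's round knob, on the lid's axis at lid z = 26 mm. The knob is 36 mm in diameter from lid z = 24 to 34 mm, waisted to 29 mm at z = 16 mm, its top at z = 38 mm (30 mm above the flange's top face).
- ear (a point): middle of the outer edge of the lid's ear (lid x = -108, y = 0, z = 4 mm), the topmost point while it hangs. The ear is a flat extension of the flange, 8 mm thick, 84 mm wide (y = -42 to 42 mm), with a slot for the arm from x = -98 to -70 mm, y = -14 to 14 mm. The two shoulders beside the slot (14 to 42 mm to either side) are free to pinch across the thickness.
- hook_dip (a point): where the lid hangs: top of the arm (8 mm bar) at its lowest place, 225 mm above the worktop, 80 mm out from the pole. Axes as the tree's: the arm points along -x, away from the pole, and ends in an upturned tip 26 mm farther out and 11 mm higher. So the lid must go up 12 to 18 mm, then out along -x by 40 mm or more.
- mug_tree: steel mug tree, fixed on the worktop, to the left or to the right: foot of 124 mm diameter, 13 mm pole, 273 mm high, four arms near the top (front arm along its -x and rear arm 110 mm long, side arms 64 mm). A blue and yellow mug hangs on the rear arm. Origin: centre under the foot. Between tree and canister the worktop is free, up to the toaster 0.64 m ahead of the robot.
- canister_rim (a point): centre of the canister's mouth, level with the top of its white collar, 110 mm above the worktop; the lid's origin is here when it is home (any yaw). Mouth 116 mm across, collar 133 mm outside. Six sprung detents 12 mm down the mouth catch the lid's ridge: a lid merely laid on stands about 9 mm too high; a push of 12 to 20 N clicks it past them and down on the collar.
- canister: round canister with clear wall and brown contents, white collar, 133 mm diameter, 110 mm high, fixed on the worktop on the other side than the mug tree; origin: centre of its underside.
- coffee_jar: jar with brown contents and dark lid, 68 mm diameter, 133 mm high, standing loose at the back, right of the toaster; origin: centre of its underside.
- small_tin: small food tin, 57 mm diameter, 72 mm high, standing loose at the back, left of the toaster; origin: centre of its underside.

How it is judged:
By the outcome, as a careful person would: the job done as asked, in the order asked, and still so for the second after the job is handed in, with the robot touching nothing.
It also fails if it takes over 58 s, if anything falls off the work surface, if the arm or the gripper's body presses on something with over 40 N, if the wrist force passes 120 N, or if a joint passes its speed limit or range.

## Working session

There is one attempt and no reset: what is moved stays moved. The work goes in short steps, Python scripts to look and compute and a shell command to move; the robot and the scene stay as the last step left them, time stands still between calls to the robot, and variables do not carry over. Pictures are saved under pics/ and viewed, at most 10 in all, crops included, and the job is handed in when it is done.

```bash
ls; mkdir -p pics; python3 - <<'E'
from rig import r
import cv2,numpy as np
s=r.state();print(s)
for n in("scene","side"):
    im=r.snapshot(n);cv2.imwrite(f"pics/{n}0.png",im[:,:,::-1])
    c=r.camera_model(n);R=cv2.Rodrigues(np.array(c["rvec"]))[0];print(n,np.array(c["K"]).tolist(),(-R.T@np.ravel(c["tvec"])),R[2])
E
```

```text
pics
{'time_s': 0.0, 'q': array([-1.33978074e-01,  1.50988580e-01,  1.43798369e+00, -1.08810790e-05,
        1.55381583e+00, -1.33987788e-01]), 'dq': array([-0.00023591,  0.00179663,  0.00056701, -0.00101374, -0.00052653,
        0.00062234]), 'tau': array([ 9.08163997e-05, -7.13061190e+01, -5.70858908e+01, -1.86872212e-04,
        9.14935896e-03,  2.21375326e-04]), 'tcp_pos': array([5.74765537e-01, 2.08701316e-05, 2.30697563e-01]), 'eef_rot': array([-4.72025928e-04,  7.07103153e-01,  7.07110157e-01, -3.66731849e-04]), 'ft_force': array([-0.03365043,  0.64080314, -0.18942669]), 'wrist_torque': array([ 0.01363121,  0.01924822, -0.03610473]), 'gripper_force': 0.0, 'finger_gap': 1.0024005532624338}
scene [[519.5558457957914, 0.0, 283.2227413110457], [0.0, 519.5558457957914, 198.41568096566223], [0.0, 0.0, 1.0]] [ 0.09868028 -0.86482436  1.21173549] [ 0.35555954  0.60056172 -0.71617249]
side [[534.0341070683759, 0.0, 274.06404992840856], [0.0, 534.0341070683759, 209.88564642408392], [0.0, 0.0, 1.0]] [0.45645764 1.21763849 1.01975059] [ 0.08529085 -0.81434925 -0.57407384]
```

View pics/scene0.png

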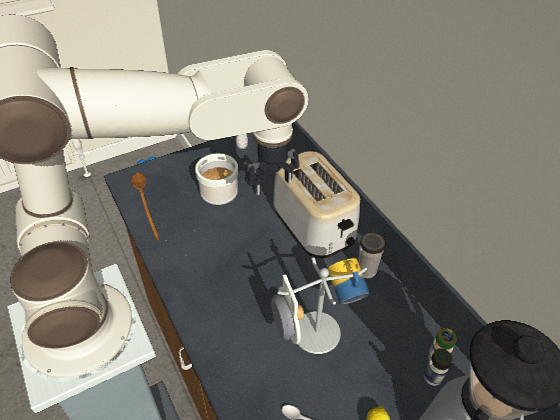

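View pics/side0.png

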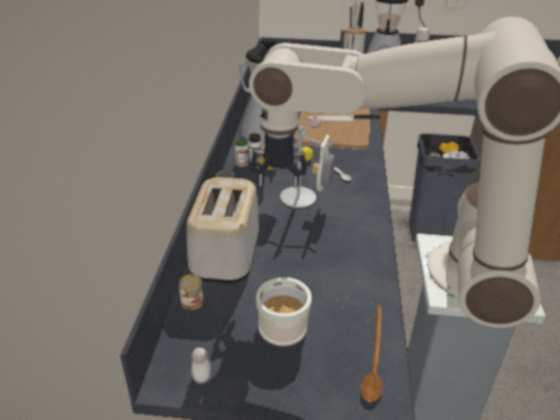

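The scene picture shows the tree on the right (pole about (320,300), foot (320,332)), with the lid hanging edge-on at about (288,312). The canister is at (217,178). The side picture shows the canister mouth at about (284,297). I'll enlarge both.

```bash
cat > h.py <<'E'
import cv2,numpy as np
from rig import r
def cam(c):
    R=cv2.Rodrigues(np.array(c["rvec"],float))[0];t=np.ravel(c["tvec"]).astype(float);return np.array(c["K"]),R,t
def ray(c,uv):
    K,R,t=cam(c);d=R.T@np.linalg.solve(K,[uv[0],uv[1],1.]);return -R.T@t,d/np.linalg.norm(d)
def onz(c,uv,z):
    o,d=ray(c,uv);return o+d*(z-o[2])/d[2]
def tri(l):
    A=np.zeros((3,3));b=np.zeros(3)
    for c,uv in l:
        o,d=ray(c,uv);P=np.eye(3)-np.outer(d,d);A+=P;b+=P@o
    x=np.linalg.solve(A,b)
    return x,[1e3*np.linalg.norm(np.cross(x-ray(c,uv)[0],ray(c,uv)[1])) for c,uv in l]
def proj(c,p):
    return cv2.projectPoints(np.array(p,float).reshape(-1,3),np.array(c["rvec"],float),np.array(c["tvec"],float),np.array(c["K"]),None)[0][:,0]
E
python3 - <<'E'
from h import *
a=cv2.imread("pics/scene0.png");b=cv2.imread("pics/side0.png")
A=cv2.resize(a[245:365,255:375],(600,600),interpolation=cv2.INTER_CUBIC)
cv2.imwrite("pics/a1.png",A)
s=r.camera_model("scene");d=r.camera_model("side")
print(onz(s,(320,332),0),onz(s,(323,272),.273),onz(s,(217,163),.11),onz(d,(284,297),.11),onz(d,(298,197),0))
# canister rim outline by white-blob upper contour
def white(im,box):
    x0,y0,x1,y1=box;h=cv2.cvtColor(im[y0:y1,x0:x1],cv2.COLOR_BGR2HSV)
    m=((h[...,2]>110)&(h[...,1]<70)).astype(np.uint8)
    c=max(cv2.findContours(m,0,1)[0],key=cv2.contourArea)[:,0]+[x0,y0];return c
for im,c,box in((a,s,(185,140,243,215)),(b,d,(245,270,325,350))):
    k=white(im,box);x,y,w,h=cv2.boundingRect(k)
    # left,right extremes at rim height; top edge
    top=k[np.argmin(k[:,1])]
    print(x,y,w,h,top)
    sel=k[k[:,1]<y+0.30*h]
    P=np.array([onz(c,p,.11)[:2] for p in sel])
    M=np.c_[2*P,np.ones(len(P))];q=np.linalg.lstsq(M,(P**2).sum(1),rcond=None)[0]
    print(q[:2],np.sqrt(q[2]+q[0]**2+q[1]**2),len(P))
E
```

```text
[ 0.54538572 -0.31778458  0.        ] [ 0.53024214 -0.3182714   0.273     ] [0.53834919 0.29454446 0.11      ] [0.52713925 0.28721045 0.11      ] [ 0.53471484 -0.31625767  0.        ]
195 153 43 52 [215 153]
[0.52773919 0.2789818 ] 0.06553144330401457 53
256 277 57 69 [277 277]
[0.5278572  0.28205044] 0.06716005108950938 72
```

View pics/a1.png

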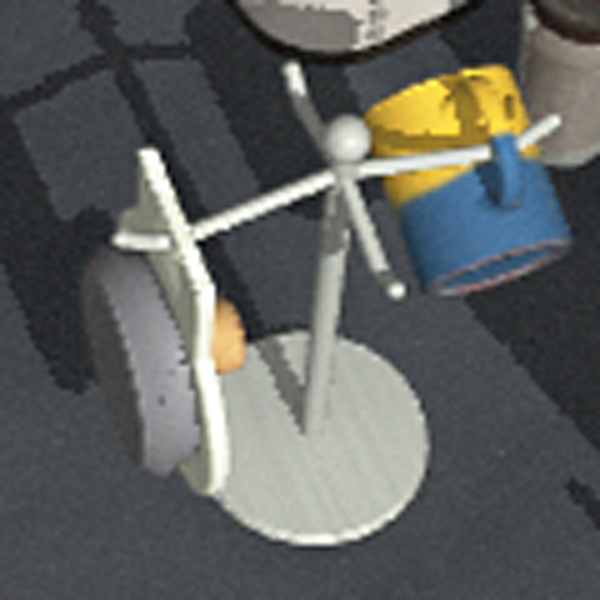

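The enlarged crop (scale 5, offset (255,245)) shows these tips:
- front arm (120,240)
- rear arm (556,122)
- side arms (397,290) and (292,70)

The ear's outer edge runs from (150,152) to (210,280), and the knob is at (228,335).

```bash
python3 - <<'E'
from h import *
s=r.camera_model("scene");f=lambda x,y,z:onz(s,(255+x/5-.4,245+y/5-.4),z)
F=f(120,240,.232);B=f(556,122,.232);L=f(292,70,.232);Rr=f(397,290,.232)
print("front",F,"rear",B,"L",L,"R",Rr)
d=F-B;print("yaw of -x",np.arctan2(d[1],d[0]),np.linalg.norm(d)); d=L-Rr;print("LR",np.arctan2(d[1],d[0]),np.linalg.norm(d))
print("mid",(F+B)/2,(L+Rr)/2,"foot",f(313,437,.004),"ball",f(347,140,.265))
print("ear",f(150,152,.235),f(210,280,.235),"knob",f(230,335,.127))
c=r.camera_model("wrist");K,R,t=cam(c);print("wrist",-R.T@t,R,K[0,0])
E
```

```text
front [ 0.43124905 -0.29444563  0.232     ] rear [ 0.64158667 -0.33514375  0.232     ] L [ 0.54924657 -0.25010566  0.232     ] R [ 0.52577939 -0.37609345  0.232     ]
yaw of -x 2.9504649141665484 0.21423876856952676
LR 1.3866412473149479 0.12815471436441322
mid [ 0.53641786 -0.31479469  0.232     ] [ 0.53751298 -0.31309956  0.232     ] foot [ 0.53752313 -0.3160747   0.004     ] ball [ 0.53500027 -0.31608067  0.265     ]
ear [ 0.46563503 -0.26093298  0.235     ] [ 0.45485055 -0.33353303  0.235     ] knob [ 0.48693265 -0.3061539   0.127     ]
wrist [0.57481166 0.07204307 0.37396415] [[ 9.99998902e-01  6.06569358e-04 -1.35228741e-03]
 [ 9.63765752e-04 -9.59296506e-01  2.82399159e-01]
 [-1.12594991e-03 -2.82400152e-01 -9.59296037e-01]] 333.29496031564184
```

```bash
python3 -m creep '[[[-50,0,35],-0.09],[[-90,-40,60],-0.187],[[-111,-95,69],-0.187],[[-111,-150,69],-0.187],[[-111,-190,69],-0.187]]' 60; python3 -m creep '[[[0,0,0],0],[[0,0,0],0]]'; python3 - <<'E'
from h import *
import pickle
s=r.state();c=r.camera_model("wrist");im=r.snapshot("wrist")[:,:,::-1];cv2.imwrite("pics/w1.png",im);pickle.dump(c,open("w1.pkl","wb"))
print(s["tcp_pos"],s["eef_rot"])
T=np.array([.537,-.315,0]);ux=np.array([.9825,-.186,0]);uy=np.array([.186,.9825,0])
for x,y,z in((-80,0,225),(-106,0,236),(-80,42,235),(-80,-42,235),(0,0,273),(-80,29,215)):
    print(x,y,z,proj(c,T+ux*x/1e3+uy*y/1e3+[0,0,z/1e3]))
E
```

```text
time_s: 0.72
tcp_pos: [0.4633, -0.192, 0.3004]
eef_rot: [0.0, 0.77, 0.638, -0.0]
ft_force: [-0.4, 0.1, -0.5]
finger_gap: 0.702
gripper_force: 0.0
time_s: 0.98
tcp_pos: [0.4639, -0.1897, 0.3]
eef_rot: [-0.0, 0.77, 0.638, -0.0]
ft_force: [-0.3, 0.5, -0.7]
finger_gap: 0.701
gripper_force: 0.0
[ 0.46389493 -0.18965711  0.30003925] [-3.77496671e-04  7.70122880e-01  6.37895451e-01 -2.14470370e-05]
-80 0 225 [[300.71536901 349.05079614]]
-106 0 236 [[266.87842675 359.23137302]]
-80 42 235 [[302.48639634 309.7400598 ]]
-80 -42 235 [[300.51492192 402.48031466]]
0 0 273 [[429.16597924 401.1097925 ]]
-80 29 215 [[300.63516095 309.29773045]]
```

View pics/w1.png

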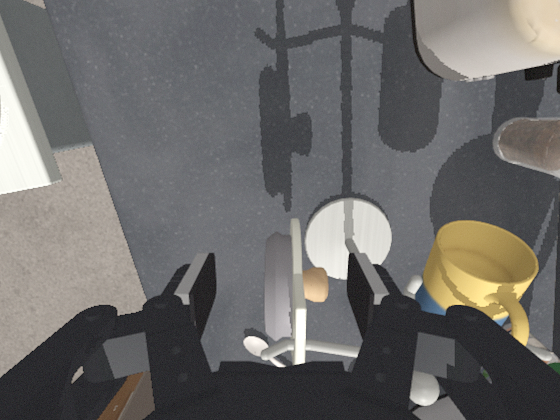

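The wrist picture shows the ear and flange as a strip at columns 291–305, from row 222 to about 365. The hook tip is near (266,352) and the pole ball at (424,388). This agrees with the prediction to 2 px, so I'll go and pinch the left shoulder.

```bash
python3 -m creep '[[[-1,-42,0],0],[[-1,-82,0],0],[[-1,-82,-40],0],[[-1,-82,-75],0],[[-1,-82,-96],0]]'; python3 -m creep '[[[0,0,0],0],[[0,0,0],0]]';  python3 - <<'E'
from h import *
c=r.camera_model("wrist");im=r.snapshot("wrist")[:,:,::-1];cv2.imwrite("pics/w2.png",im)
E
```

```text
time_s: 1.65
tcp_pos: [0.4629, -0.2706, 0.2027]
eef_rot: [-0.001, 0.77, 0.639, -0.0]
ft_force: [-0.2, 0.1, -0.3]
finger_gap: 0.703
gripper_force: 0.0
time_s: 1.9
tcp_pos: [0.4635, -0.2717, 0.2055]
eef_rot: [0.001, 0.77, 0.638, 0.0]
ft_force: [-1.0, 0.1, 0.6]
finger_gap: 0.704
gripper_force: 0.0
```

View pics/w2.png

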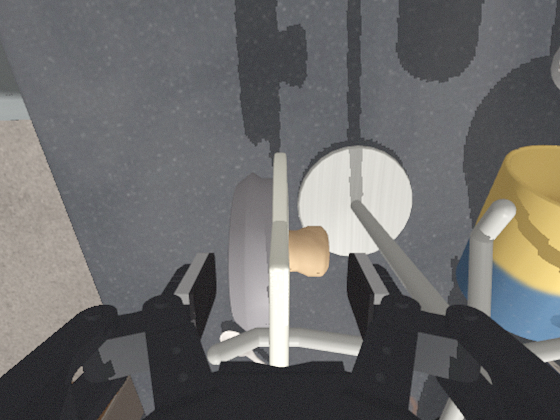

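The wrist picture shows the ear at column 279, midway between the fingers at 206 and 357. I'll close, lift 16 mm and draw it out along the arm.

```bash
python3 -m creep '[[[0,0,0],0],[[0,0,0],0],[[0,0,0],0],[[0,0,0],0],[[0,0,0],0]]' 0; python3 -m creep '[[[0,0,5],0],[[0,0,10],0],[[0,0,16],0],[[0,0,16],0]]';  python3 -m creep '[[[-12,2,0],0],[[-24,5,0],0],[[-38,7,0],0],[[-52,10,0],0],[[-59,11,0],0]]'
```

```text
time_s: 2.58
tcp_pos: [0.4631, -0.2721, 0.2045]
eef_rot: [0.0, 0.77, 0.638, 0.0]
ft_force: [1.1, 0.1, 3.2]
finger_gap: 0.083
gripper_force: 59.6
time_s: 3.08
tcp_pos: [0.4631, -0.2721, 0.2208]
eef_rot: [0.0, 0.77, 0.638, 0.0]
ft_force: [-0.8, 0.2, -2.5]
finger_gap: 0.078
gripper_force: 59.1
time_s: 3.7
tcp_pos: [0.403, -0.2609, 0.2205]
eef_rot: [0.0, 0.77, 0.638, 0.0]
ft_force: [0.3, -0.1, -1.4]
finger_gap: 0.081
gripper_force: 59.1
```

The lid is off the arm, so I'll carry it to the free middle and turn it square to the world axes.

```bash
python3 -m creep '[[[0,30,5],0],[[0,70,5],0],[[0,110,5],0],[[20,150,5],0.06],[[45,185,5],0.12]]'; python3 -m creep '[[[30,15,0],0.067],[[65,25,0],0.067],[[95,25,0],0.067],[[102,25,0],0.067],[[102,25,0],0.067]]'; python3 - <<'E'
from h import *
print(r.state()["tcp_pos"])
for n in("scene","side"):
    im=r.snapshot(n);cv2.imwrite(f"pics/{n}1.png",im[:,:,::-1])
a=cv2.imread("pics/scene1.png")[110:310,170:390];b=cv2.imread("pics/side1.png")[100:300,190:410]
cv2.imwrite("pics/c1.png",np.hstack([cv2.resize(x,(400,364),interpolation=2) for x in(a,b)]))
E
```

```text
time_s: 4.32
tcp_pos: [0.4491, -0.0747, 0.2257]
eef_rot: [0.0, 0.73, 0.684, 0.0]
ft_force: [1.4, -1.0, -1.1]
finger_gap: 0.085
gripper_force: 59.2
time_s: 4.95
tcp_pos: [0.5507, -0.0511, 0.225]
eef_rot: [-0.0, 0.707, 0.707, -0.0]
ft_force: [-1.2, 0.5, -1.5]
finger_gap: 0.079
gripper_force: 59.2
[ 0.55072331 -0.05112581  0.2250076 ]
```

View pics/c1.png

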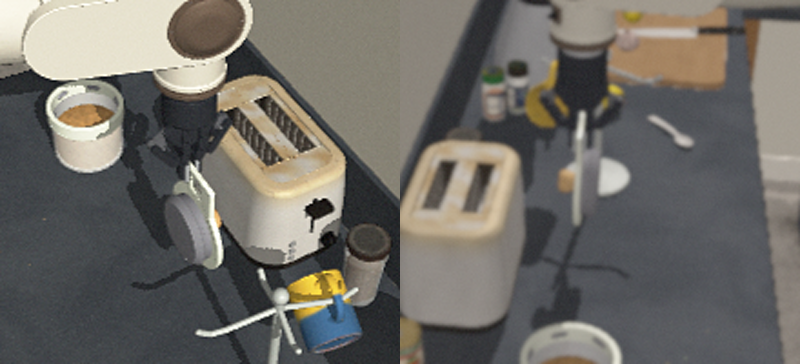

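The lid hangs vertical in the gripper, with the knob towards the toaster and the plug towards the robot. Next I lower it until its bottom edge touches the worktop.

```bash
python3 -m creep '[[[-20,0,-25],0],[[-25,0,-50],0],[[-25,0,-62],0],[[-25,0,-67],0],[[-25,0,-67],0]]'; for i in 1 2 3; do python3 -m creep '[[[0,0,-2],0],[[0,0,-4],0],[[0,0,-4],0]]' | grep -E 'tcp|ft'; done
```

```text
time_s: 5.68
tcp_pos: [0.5263, -0.0511, 0.1587]
eef_rot: [0.0, 0.707, 0.707, 0.0]
ft_force: [-0.2, 0.8, -1.3]
finger_gap: 0.086
gripper_force: 59.2
tcp_pos: [0.526, -0.051, 0.1542]
ft_force: [0.8, -0.6, -1.2]
tcp_pos: [0.5259, -0.051, 0.1501]
ft_force: [-0.5, -0.3, -1.2]
tcp_pos: [0.5265, -0.051, 0.1475]
ft_force: [-1.4, 1.9, 13.6]
```

The bottom edge touched at TCP z of about 0.148. I'm gripping off-centre at the shoulder, so before tipping I'll shift the grip to the middle of the ear with a narrow opening.

```bash
python3 -m creep '[[[0,0,2],0],[[0,0,3],0]]' 7;  python3 -m creep '[[[0,0,0],0],[[0,-12,2],0],[[0,-28,5],0]]' 13; python3 -m creep '[[[0,0,0],0],[[0,0,0],0],[[0,0,0],0]]' 0; python3 - <<'E'
from h import *
print(r.state()["tcp_pos"])
for n in("scene","side"):
    im=r.snapshot(n);cv2.imwrite(f"pics/{n}2.png",im[:,:,::-1])
a=cv2.imread("pics/scene2.png")[130:290,190:350];b=cv2.imread("pics/side2.png")[120:280,220:380]
cv2.imwrite("pics/c2.png",np.hstack([cv2.resize(x,(400,400),interpolation=2) for x in(a,b)]))
E
```

```text
time_s: 7.05
tcp_pos: [0.5259, -0.051, 0.1492]
eef_rot: [-0.0, 0.707, 0.707, -0.0]
ft_force: [-0.5, 0.4, -1.4]
finger_gap: 0.08
gripper_force: 50.6
time_s: 7.42
tcp_pos: [0.526, -0.08, 0.1544]
eef_rot: [0.0, 0.707, 0.707, -0.0]
ft_force: [-0.2, 0.3, -0.3]
finger_gap: 0.154
gripper_force: 0.0
time_s: 7.8
tcp_pos: [0.5263, -0.0799, 0.155]
eef_rot: [0.001, 0.707, 0.707, 0.0]
ft_force: [-0.7, -1.5, 6.5]
finger_gap: 0.08
gripper_force: 58.9
[ 0.52630725 -0.07987378  0.15496904]
```

View pics/c2.png

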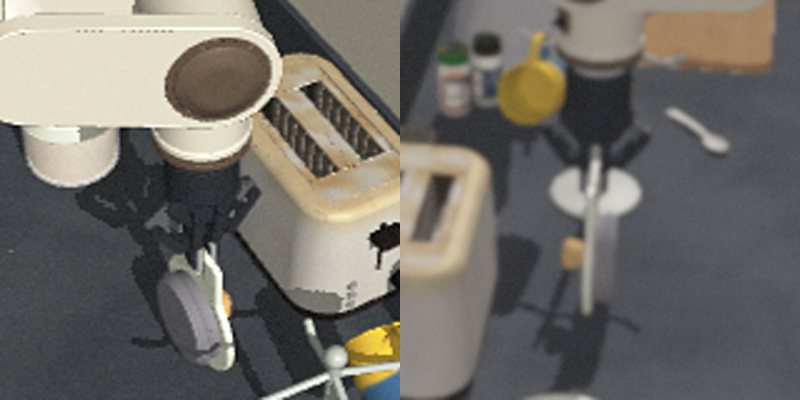

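The lid is gripped at mid-ear with its bottom edge on the worktop. I'll tip it towards the robot with the fingers loosely open, stepping along the ear's arc.

```bash
python3 -m creep '[[[-5,0,0],0],[[-20,0,-1],0],[[-35,0,-4],0],[[-50,0,-9],0],[[-64,0,-15],0]]' 30; python3 -m creep '[[[-12,0,-19],0],[[-28,0,-32],0],[[-47,0,-45],0],[[-66,0,-62],0],[[-74,0,-70],0]]' 60; python3 - <<'E'
from h import *
for n in("scene","side"):
    im=r.snapshot(n);cv2.imwrite(f"pics/{n}3.png",im[:,:,::-1])
a=cv2.imread("pics/scene3.png")[130:290,160:320];b=cv2.imread("pics/side3.png")[120:280,240:400]
cv2.imwrite("pics/c3.png",np.hstack([cv2.resize(x,(400,400),interpolation=2) for x in(a,b)]))
E
```

```text
time_s: 8.52
tcp_pos: [0.4606, -0.079, 0.139]
eef_rot: [0.0, 0.707, 0.707, -0.0]
ft_force: [-0.2, -0.4, -0.4]
finger_gap: 0.356
gripper_force: 0.2
time_s: 9.15
tcp_pos: [0.3865, -0.0788, 0.0684]
eef_rot: [-0.0, 0.707, 0.707, -0.0]
ft_force: [0.6, -0.3, -0.7]
finger_gap: 0.701
gripper_force: 0.2
```

View pics/c3.png

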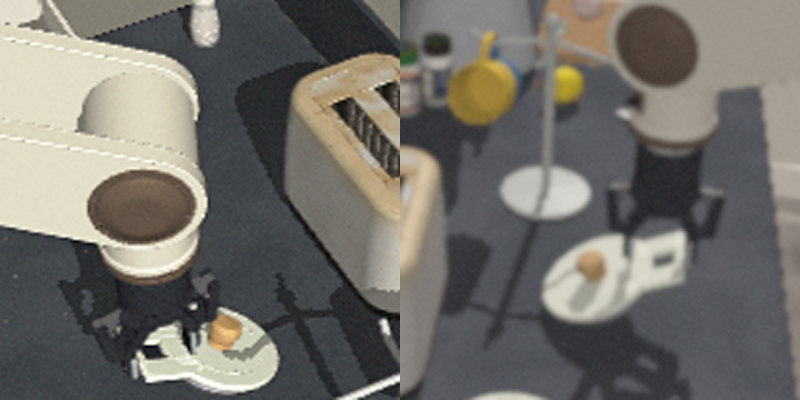

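The crops show the lid leaning knob-up against the near finger with the ear raised. I'll continue lowering, let the ear slip off, and rise.

```bash
python3 -m creep '[[[-5,0,-4],0],[[-8,0,-8],0],[[-12,0,-14],0],[[-16,0,-19],0],[[-17,0,-22],0]]' 60; python3 -m creep '[[[-15,0,0],0],[[-28,0,0],0],[[-28,0,0],0],[[-28,0,0],0],[[-28,0,40],0]]'; python3 -m creep '[[[0,0,60],0],[[0,20,120],0],[[0,80,190],0],[[0,120,190],0],[[0,120,190],0]]' 85; python3 - <<'E'
from h import *
import pickle
C={}
for n in("scene","side","wrist"):
    C[n]=r.camera_model(n)
    im=r.snapshot(n);cv2.imwrite(f"pics/{n}4.png",im[:,:,::-1])
pickle.dump(C,open("c4.pkl","wb"));print(r.state()["tcp_pos"])
a=cv2.imread("pics/scene4.png")[130:290,160:320];b=cv2.imread("pics/side4.png")[120:280,240:400]
cv2.imwrite("pics/c4.png",np.hstack([cv2.resize(x,(400,400),interpolation=2) for x in(a,b)]))
E
```

```text
time_s: 9.88
tcp_pos: [0.3706, -0.0791, 0.047]
eef_rot: [-0.0, 0.707, 0.707, -0.0]
ft_force: [-4.5, -1.5, 5.3]
finger_gap: 0.703
gripper_force: 7.8
time_s: 10.5
tcp_pos: [0.3419, -0.0785, 0.0861]
eef_rot: [-0.002, 0.707, 0.707, -0.001]
ft_force: [1.3, -0.3, 0.7]
finger_gap: 0.696
gripper_force: 0.0
time_s: 11.12
tcp_pos: [0.3433, 0.0441, 0.279]
eef_rot: [0.001, 0.705, 0.709, 0.001]
ft_force: [0.2, -0.9, -0.7]
finger_gap: 0.996
gripper_force: 0.0
[0.34303806 0.04079056 0.27681324]
```

View pics/c4.png

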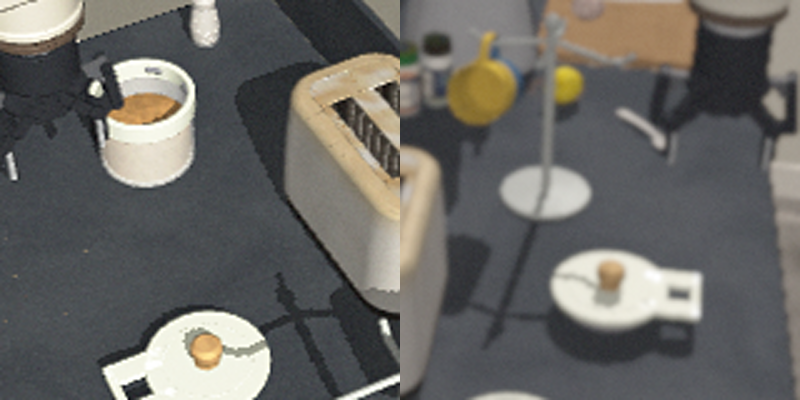

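The lid lies flat with its knob up, the knob at about (206,349) in the left crop and (611,275) in the right. Next I measure it, and the canister, from both views.

```bash
python3 - <<'E'
from h import *
import pickle
C=pickle.load(open("c4.pkl","rb"))
B={"scene":(225,250,270,285),"side":(305,210,345,250)};F={"scene":(215,250,272,295),"side":(298,216,348,256)}
pts=[]
for n in B:
    im=cv2.imread(f"pics/{n}4.png");x0,y0,x1,y1=B[n];h=cv2.cvtColor(im[y0:y1,x0:x1],cv2.COLOR_BGR2HSV)
    m=((h[...,1]>85)&(h[...,0]<25)&(h[...,2]>90)).astype(np.uint8)
    k=max(cv2.findContours(m,0,1)[0],key=cv2.contourArea);x,y,w,hh=cv2.boundingRect(k);M=cv2.moments(m)
    uv=(x0+M["m10"]/M["m00"],y0+M["m01"]/M["m00"]);pts.append((C[n],uv));print(n,x0+x,y0+y,w,hh,uv,onz(C[n],uv,.052))
print(tri(pts))
for n in F:
    im=cv2.imread(f"pics/{n}4.png");h=cv2.cvtColor(im,cv2.COLOR_BGR2HSV)
    m=((h[...,1]<60)&(h[...,2]>130)).astype(np.uint8)
    x0,y0,x1,y1=F[n];q=np.zeros_like(m);q[y0:y1,x0:x1]=m[y0:y1,x0:x1]
    k=max(cv2.findContours(q,0,1)[0],key=cv2.contourArea)[:,0]
    P=np.array([onz(C[n],p,.034)[:2] for p in k]);e=pts[0 if n=="scene" else 1]
    c=onz(*e,.052)[:2]
    for _ in range(8):
        d=np.linalg.norm(P-c,axis=1);s=P[(abs(d-.07)<.006)&(P[:,0]>c[0]-.04)]
        A=np.c_[2*s,np.ones(len(s))];g=np.linalg.lstsq(A,(s**2).sum(1),rcond=None)[0];c=g[:2]
    print(n,"flange",c,np.sqrt(g[2]+c@c),len(s))
print(proj(C["wrist"],[.47,-.085,.052]))
E
```

```text
scene 236 263 13 15 (242.06293706293707, 270.0769230769231) [ 0.44012402 -0.07748988  0.052     ]
side 320 226 9 10 (323.768115942029, 230.0144927536232) [ 0.44054282 -0.06946923  0.052     ]
(array([ 0.4408653 , -0.07482594,  0.048091  ]), [np.float64(0.39939965377926234), np.float64(0.399399653779419)])
scene flange [ 0.44089202 -0.07792573] 0.06879819330246105 93
side flange [ 0.43818705 -0.07163628] 0.0739837890752701 72
[[384.15781635 275.68488228]]
```

The knob is at about (0.441, -0.075, 0.05) and the heights are consistent. I'll go above it and check with the wrist camera.

```bash
python3 -m creep '[[[30,-40,0],0],[[65,-80,-20],0],[[98,-116,-60],0],[[98,-116,-105],0],[[98,-116,-117],0]]' 75; python3 -m creep '[[[0,0,0],0],[[0,0,0],0]]'; python3 - <<'E'
from h import *
c=r.camera_model("wrist");im=r.snapshot("wrist")[:,:,::-1].copy();cv2.imwrite("pics/w5.png",im);print(r.state()["tcp_pos"])
h=cv2.cvtColor(im,cv2.COLOR_BGR2HSV);p=proj(c,[.441,-.075,.052])[0];print(p)
m=((h[...,1]>60)&(h[...,0]<25)&(h[...,2]>60)).astype(np.uint8)
for k in cv2.findContours(m,0,1)[0]:
    if cv2.contourArea(k)>200:
        x,y,w,hh=cv2.boundingRect(k);print(x,y,w,hh)
        # left/right extremes -> widest circle z~.055; top of blob far/near
        print(onz(c,(x+w/2,y+hh/2),.055),[onz(c,(a,y+hh/2),.055) for a in(x,x+w)])
        e=cv2.fitEllipse(k);print(e)
w=((h[...,1]<60)&(h[...,2]>120)).astype(np.uint8)
P=[]
for k in cv2.findContours(w,0,1)[0]:
    if cv2.contourArea(k)>2000: P+= [onz(c,q,.034)[:2] for q in k[:,0]]
P=np.array(P);cc=np.array([.441,-.075])
for _ in range(10):
    d=np.linalg.norm(P-cc,axis=1);s=P[abs(d-.07)<.006];A=np.c_[2*s,np.ones(len(s))];g=np.linalg.lstsq(A,(s**2).sum(1),rcond=None)[0];cc=g[:2]
print("flange",cc,np.sqrt(g[2]+cc@cc),len(s),s.min(0),s.max(0))
E
```

```text
time_s: 11.9
tcp_pos: [0.4394, -0.0763, 0.1573]
eef_rot: [-0.002, 0.708, 0.706, -0.001]
ft_force: [0.1, 0.4, 0.5]
finger_gap: 0.875
gripper_force: 0.0
time_s: 12.15
tcp_pos: [0.4415, -0.0753, 0.1621]
eef_rot: [0.001, 0.707, 0.707, 0.001]
ft_force: [0.6, -0.3, 0.7]
finger_gap: 0.879
gripper_force: 0.0
[ 0.44151054 -0.07514815  0.1620003 ]
[280.35312694 201.56425543]
258 180 45 46
[ 0.44111526 -0.07531408  0.055     ] [array([ 0.42353807, -0.0753148 ,  0.055     ]), array([ 0.45869744, -0.07531336,  0.055     ])]
((279.7941589355469, 202.85848999023438), (44.27516555786133, 45.32798767089844), 3.6766648292541504)
flange [ 0.43992052 -0.07516408] 0.06965852251175728 386 [ 0.3751123  -0.14515162] [ 0.51005658 -0.0056303 ]
```

The wrist view gives the knob and flange centre as (0.441, -0.075), right under the tool. I'll go down, grip and lift.

```bash
python3 -m creep '[[[-0.5,0,-50],0],[[-0.5,0,-95],0],[[-0.5,0,-118],0],[[-0.5,0,-128],0],[[-0.5,0,-128],0]]'; python3 -m creep '[[[0,0,0],0],[[0,0,0],0],[[0,0,0],0],[[0,0,0],0],[[0,0,0],0]]' 0; python3 -m creep '[[[0,0,10],0],[[0,0,40],0],[[0,0,90],0],[[0,0,140],0],[[0,0,140],0]]'; python3 -m creep '[[[0,0,0],0],[[0,0,0],0]]'; python3 - <<'E'
from h import *
c=r.camera_model("wrist");im=r.snapshot("wrist")[:,:,::-1].copy();cv2.imwrite("pics/w6.png",im);t=r.state()["tcp_pos"];print(t)
h=cv2.cvtColor(im,cv2.COLOR_BGR2HSV)
w=((h[...,1]<60)&(h[...,2]>120)).astype(np.uint8);z=t[2]
for zz in(z-.006,z,z+.004):
    P=np.concatenate([[onz(c,q,zz)[:2] for q in k[:,0]] for k in cv2.findContours(w,0,1)[0] if cv2.contourArea(k)>2000]);cc=t[:2]
    for _ in range(10):
        d=np.linalg.norm(P-cc,axis=1);s=P[abs(d-.07)<.006];A=np.c_[2*s,np.ones(len(s))];g=np.linalg.lstsq(A,(s**2).sum(1),rcond=None)[0];cc=g[:2]
    print("flange",zz,cc-t[:2],np.sqrt(g[2]+cc@cc),len(s))
E
```

```text
time_s: 12.82
tcp_pos: [0.4409, -0.0751, 0.033]
eef_rot: [0.0, 0.707, 0.707, 0.0]
ft_force: [-0.1, -0.4, 1.2]
finger_gap: 0.881
gripper_force: 0.0
time_s: 13.45
tcp_pos: [0.4409, -0.0752, 0.0334]
eef_rot: [0.001, 0.707, 0.707, 0.0]
ft_force: [-4.2, 1.5, 13.9]
finger_gap: 0.395
gripper_force: 58.5
time_s: 14.08
tcp_pos: [0.4419, -0.0755, 0.1764]
eef_rot: [0.003, 0.707, 0.707, 0.001]
ft_force: [0.3, 0.0, -3.4]
finger_gap: 0.393
gripper_force: 60.0
time_s: 14.32
tcp_pos: [0.44, -0.0748, 0.1712]
eef_rot: [-0.001, 0.707, 0.707, -0.0]
ft_force: [-0.4, 0.0, -1.7]
finger_gap: 0.397
gripper_force: 60.0
[ 0.44000906 -0.0748628   0.1712602 ]
flange 0.16526019654431753 [0.00165623 0.00323484] 0.06760182681275644 560
flange 0.17126019654431754 [-0.00101146 -0.00028186] 0.06992789993259897 428
flange 0.17526019654431754 [-0.00184452  0.00040751] 0.06924197830030433 430
```

The lid is held centred within 1 mm, with the fingertips on the flange. On the way over, I'll check the canister centre with the wrist camera.

```bash
python3 -m creep '[[[20,50,20],0],[[40,110,45],0],[[65,170,70],0],[[87,230,90],0],[[87,262,90],0]]';  python3 -m creep '[[[0,0,0],0],[[0,0,0],0],[[0,0,0],0]]'; python3 - <<'E'
from h import *
c=r.camera_model("wrist");im=r.snapshot("wrist")[:,:,::-1].copy();cv2.imwrite("pics/w7.png",im);t=r.state()["tcp_pos"];print(t)
h=cv2.cvtColor(im,cv2.COLOR_BGR2HSV)
w=((h[...,1]<60)&(h[...,2]>120)).astype(np.uint8)
P=np.concatenate([[onz(c,q,.11)[:2] for q in k[:,0]] for k in cv2.findContours(w,1,1)[0] if cv2.contourArea(k)>300]);print(len(P))
for R in(.0665,.058):
    cc=np.array([.528,.2805])
    for _ in range(15):
        d=np.linalg.norm(P-cc,axis=1);s=P[(abs(d-R)<.004)&(P[:,1]>.26)];A=np.c_[2*s,np.ones(len(s))];g=np.linalg.lstsq(A,(s**2).sum(1),rcond=None)[0];cc=g[:2]
    print(R,cc,np.sqrt(g[2]+cc@cc),len(s),s.min(0),s.max(0))
E
```

```text
time_s: 15.0
tcp_pos: [0.5282, 0.1892, 0.2623]
eef_rot: [-0.0, 0.707, 0.707, -0.0]
ft_force: [-0.1, -0.6, -2.2]
finger_gap: 0.396
gripper_force: 60.2
time_s: 15.38
tcp_pos: [0.5274, 0.186, 0.2619]
eef_rot: [-0.0, 0.708, 0.707, -0.0]
ft_force: [0.1, 1.0, -1.8]
finger_gap: 0.395
gripper_force: 60.2
[0.52743814 0.18597573 0.26208253]
4187
0.0665 [0.5295623 0.2806998] 0.06587296729716867 237 [0.46337467 0.26032373] [0.59549867 0.33814909]
0.058 [0.52945564 0.28432819] 0.05675277515740078 300 [0.47142595 0.2603294 ] [0.58671231 0.33814705]
```

View pics/w7.png

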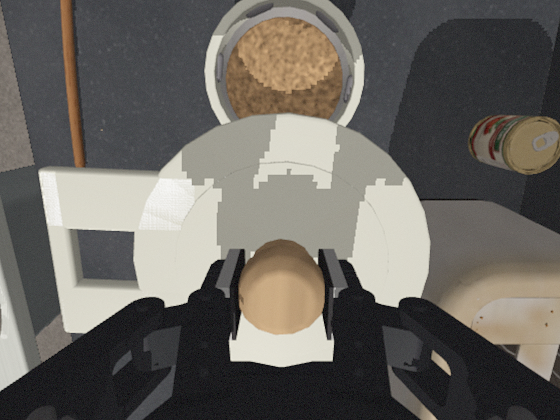

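The wrist picture shows the collar at columns 205–364, top at row 0, centre x about 0.5295, with the held lid level below it and its ear pointing towards the robot. This agrees with the other two views, so I'll go over the canister and lower gently.

```bash
python3 -m creep '[[[2,45,0],0],[[2,85,0],0],[[2,95,0],0],[[2,95,-40],0],[[2,95,-80],0]]'; python3 -m creep '[[[0,0,-20],0],[[0,0,-30],0],[[0,0,-30],0]]'; for i in 1 2; do python3 -m creep '[[[0,0,-3],0],[[0,0,-6],0],[[0,0,-9],0],[[0,0,-9],0]]'|grep -E 'tcp|ft|gap'; done
```

```text
time_s: 16.05
tcp_pos: [0.5297, 0.2811, 0.1815]
eef_rot: [0.0, 0.707, 0.707, 0.0]
ft_force: [1.5, 0.7, -1.7]
finger_gap: 0.393
gripper_force: 60.2
time_s: 16.42
tcp_pos: [0.5296, 0.2814, 0.1523]
eef_rot: [-0.0, 0.707, 0.707, -0.0]
ft_force: [-1.0, 0.8, -0.8]
finger_gap: 0.393
gripper_force: 60.2
tcp_pos: [0.5294, 0.282, 0.1431]
ft_force: [-0.2, 0.4, -1.7]
finger_gap: 0.392
tcp_pos: [0.5294, 0.2819, 0.1339]
ft_force: [-0.6, -0.6, -1.7]
finger_gap: 0.39
```

```bash
for i in 1 2 3; do python3 -m creep '[[[0,0,-2],0],[[0,0,-4],0],[[0,0,-4],0]]'|grep -E 'tcp|ft|gap'; done
```

```text
tcp_pos: [0.5294, 0.282, 0.1301]
ft_force: [-0.0, -0.7, -2.6]
finger_gap: 0.392
tcp_pos: [0.5296, 0.282, 0.1262]
ft_force: [1.4, 0.2, -0.4]
finger_gap: 0.392
tcp_pos: [0.5298, 0.282, 0.1226]
ft_force: [2.0, -0.7, 2.7]
finger_gap: 0.391
```

```bash
for i in 1 2 3; do python3 -m creep '[[[0,0,-1],0],[[0,0,-2],0],[[0,0,-2],0]]'|grep -E 'tcp|ft|gap'; done
```

```text
tcp_pos: [0.5293, 0.2819, 0.1197]
ft_force: [1.8, 0.6, -3.1]
finger_gap: 0.394
tcp_pos: [0.5293, 0.2819, 0.1179]
ft_force: [1.1, 0.0, -5.7]
finger_gap: 0.394
tcp_pos: [0.5295, 0.282, 0.1174]
ft_force: [-5.8, -2.4, 11.5]
finger_gap: 0.391
```

It snapped past the detents and is bottoming at exactly the home height (0.1174). I'll press it firmly, then let go, back off and check.

```bash
python3 -m creep '[[[0,0,-1],0],[[0,0,-2],0],[[0,0,-2],0]]'|grep -E 'tcp|ft|gap'; python3 -m creep '[[[0,0,1],0],[[0,0,2],0],[[0,0,2],0]]'|grep -E 'tcp|ft|gap'; python3 -m creep '[[[0,0,0],0],[[0,0,0],0],[[0,0,0],0],[[0,0,0],0]]' 80|grep -E 'tcp|ft|gap'; python3 -m creep '[[[0,0,15],0],[[0,0,45],0],[[0,0,70],0],[[0,0,70],0],[[0,0,70],0]]'; python3 - <<'E'
from h import *
t=r.state()["tcp_pos"];print(t)
C={n:r.camera_model(n) for n in("scene","side","wrist")};I={n:r.snapshot(n)[:,:,::-1].copy() for n in C}
for n in I: cv2.imwrite(f"pics/{n}8.png",I[n])
c=C["wrist"];h=cv2.cvtColor(I["wrist"],cv2.COLOR_BGR2HSV);w=((h[...,1]<60)&(h[...,2]>120)).astype(np.uint8)
P0=[k[:,0] for k in cv2.findContours(w,1,1)[0] if cv2.contourArea(k)>1000]
for zz in(.110,.118,.127):
    P=np.concatenate([[onz(c,q,zz)[:2] for q in k] for k in P0]);cc=np.array([.529,.2815])
    for _ in range(15):
        d=np.linalg.norm(P-cc,axis=1);s=P[abs(d-.07)<.006];A=np.c_[2*s,np.ones(len(s))];g=np.linalg.lstsq(A,(s**2).sum(1),rcond=None)[0];cc=g[:2]
    print("flange top if z",zz,cc,np.sqrt(g[2]+cc@cc),len(s))
m=((h[...,1]>60)&(h[...,0]<25)&(h[...,2]>60)).astype(np.uint8)
for k in cv2.findContours(m,0,1)[0]:
    if cv2.contourArea(k)>800:
        x,y,ww,hh=cv2.boundingRect(k);print("knob",x,y,ww,hh,onz(c,(x+ww/2,y+hh/2),.139))
E
```

```text
tcp_pos: [0.5295, 0.282, 0.1173]
ft_force: [-15.7, -8.0, 34.2]
finger_gap: 0.397
tcp_pos: [0.5294, 0.282, 0.1174]
ft_force: [-5.4, -2.5, 11.3]
finger_gap: 0.397
tcp_pos: [0.5294, 0.282, 0.1162]
ft_force: [-0.1, -0.5, 0.3]
finger_gap: 0.936
time_s: 21.55
tcp_pos: [0.5294, 0.2819, 0.1862]
eef_rot: [-0.0, 0.707, 0.707, -0.0]
ft_force: [0.4, 0.4, -0.9]
finger_gap: 0.938
gripper_force: 0.0
[0.52936113 0.28192135 0.18624791]
flange top if z 0.11 [0.52914322 0.27904477] 0.0723963458199678 535
flange top if z 0.118 [0.528622   0.28176504] 0.07002882633425765 563
flange top if z 0.127 [0.52789069 0.28493793] 0.06741739527209914 590
knob 536 242 24 57 [0.69787017 0.25493916 0.139     ]
knob 253 199 59 62 [0.53004396 0.28208708 0.139     ]
knob 0 0 59 281 [0.38733238 0.33575198 0.139     ]
```

At z = 0.118 the flange reads a 70.0 mm radius, so the lid is home. As insurance, I'll press once on the knob's top with closed fingers, which also probes its height.

```bash
python3 -m creep '[[[0,0,0],0],[[0,0,0],0],[[0,0,0],0],[[0,0,0],0],[[0,0,0],0]]' 0|grep -E 'gap'; python3 -m creep '[[[0,0,-20],0],[[0,0,-34],0],[[0,0,-37],0],[[0,0,-39],0],[[0,0,-39],0]]'|grep -E 'tcp|ft'; python3 -m creep '[[[0,0,-1],0],[[0,0,-2],0],[[0,0,-2],0]]'|grep -E 'tcp|ft'; python3 -m creep '[[[0,0,20],0],[[0,0,60],0],[[0,0,110],0],[[0,-40,130],0],[[0,-60,130],0]]' 40; python3 -m creep '[[[0,0,0],0],[[0,0,0],0],[[0,0,0],0]]'|grep -E 'tcp|ft'
python3 - <<'E'
from h import *
for n in("scene","side"): # jar & tin unchanged?
    im=r.snapshot(n)[:,:,::-1].astype(int);o=cv2.imread(f"pics/{n}0.png").astype(int)
    for b in((355,230,390,280),) if n=="scene" else ((178,275,205,310),):
        x0,y0,x1,y1=b;print(n,np.abs(im-o)[y0:y1,x0:x1].mean())
E
```

```text
finger_gap: -0.002
tcp_pos: [0.5297, 0.2821, 0.1481]
ft_force: [-1.4, -1.2, 4.3]
tcp_pos: [0.5298, 0.2821, 0.148]
ft_force: [-10.3, -4.7, 25.1]
time_s: 23.95
tcp_pos: [0.5299, 0.2209, 0.2771]
eef_rot: [0.001, 0.707, 0.707, 0.001]
ft_force: [0.5, -0.0, -1.0]
finger_gap: 0.469
gripper_force: 0.0
tcp_pos: [0.5293, 0.2226, 0.2745]
ft_force: [0.0, 1.1, 0.2]
scene 5.560190476190476
side 3.096296296296296
```

The knob's top is at 0.148 under 25 N, exactly the home height. The jar and tin regions look unchanged and the robot is clear.

```bash
python3 -c "
from rig import r
print(r.sign_off())"
```

```text
the job is handed in; nothing more can be done
None
```

The lid is off the tree, was laid flat and let go, then retaken by the knob, set on the canister and pressed home (knob top at 0.148 m, the home height); I handed it in at about 24 s with the robot clear, and the jar and tin look unmoved.

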